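Clear the wedge from the squaring jig and hold the stone blank in its corner

TASK

Something was left on the wooden squaring jig: pick up the beech wedge that lies on its board and lay it down on the open bench, clear of the jig. Then bring the squared stone blank, set it flat on the board with its dowel hole up and push it home into the corner, one long side flush against the far stop and one end flush against the right-hand stop. Finish holding it there with the gripper, pressing it firmly against both stops at once; leave the other things on the bench alone.

Things in the scene. Friction and masses are not known exactly. Their poses are not given: they have to be found in the camera images.
- jig: squaring jig fixed to the bench, turned up to 0.3 rad: a plywood board 180 (x) x 200 (y) x 12 mm with two low wooden stops. Origin: centre of the board's underside, on the bench top; its x points away from the robot to the far stop, y to the robot's left, z up; the board's top is at z = 12 mm. Rigid. Stone on wood rubs with a friction coefficient of about 0.5 to 0.75.
- far_stop: wooden bar on the jig's board along its far edge, 18 (x) x 172 (y) x 15 mm high. Origin: centre of its underside, at x 81, y 14, z 12 mm in the jig's frame; axes as the jig's. Its stopping face looks to -x, at x = 72 mm in the jig's frame. Its top is 27 mm over the bench.
- right_stop: wooden bar on the jig's board along its right-hand edge, square to the far stop, 152 (x) x 18 (y) x 15 mm high. Origin: centre of its underside, at x -14, y -91, z 12 mm in the jig's frame; axes as the jig's. Its stopping face looks to +y, at y = -82 mm in the jig's frame. Its top is 27 mm over the bench.
- jig_corner (a point): the point on the board's top where the two stopping faces would meet (the bars leave a 10 mm gap there), at x 72, y -82, z 12 mm in the jig's frame; axes as the jig's. The blank is home with its origin 28 mm from it in -x and 42 mm in +y.
- blank: squared pale stone blank, 56 (x) x 84 (y) x 55 mm high, 0.35 to 0.65 kg, with a blind dowel hole of 14 mm in the middle of its top and dark scribed centre lines. Stands on the bench to the left of the jig, long axis turned at most 0.6 rad from the y direction; the strip of bench between it and the jig, round y = -0.03 m and from x = 0.42 to 0.56 m, is free. Origin: centre of its underside; z up.
- wedge: beech wedge, 34 (x) x 110 (y) x 26 mm at its thick end, tapering in height to a thin end; about 50 g. Its long sides are upright and parallel; 13 mm thick at the middle. Lies on the jig's board with its long axis within 0.25 rad of the jig's y. Origin: centre of its underside; z up.
- offcut_a: bystander: rough limestone offcut 75 x 94 x 42 mm, lying beyond and to the left of the jig; no hole or lines. Origin: centre of its underside.
- offcut_b: bystander: rough limestone offcut 60 x 68 x 55 mm, at the back of the bench. Origin: centre of its underside.
- sand_block: bystander: grey rubbing block 66 x 79 x 30 mm, near the front right. Origin: centre of its underside.
- carpenter_pencil: bystander: flat pencil, 8 mm high, at the right. Origin: centre of its underside.
- mug: bystander: yellow mug with a handle, 84 x 107 x 88 mm, at the back left. Origin: centre of its underside.
Mind the look-alikes: they are no part of the job. There is more than one size of the wedge; the one meant has the size given above.

How it is judged:
By the outcome, as a careful person would: the job done as asked, in the order asked, and still so for the second after the job is handed in, while the arm keeps its last pose, push and grip.
It also fails if it takes over 72 s, if anything falls off the work surface, if the arm or the gripper's body presses on something with over 40 N, if the wrist force passes 120 N, or if a joint passes its speed limit or range.

ROBOT

A 7-joint arm with a two-finger parallel gripper is mounted at the origin on a cart in front of the work surface, level with it; the furniture and walls round the work are solid. World frame = base frame: x ahead of the robot, y to its left, z up, the work surface at z = 0. Lengths are in mm, angles in rad, forces in N, time in s.
With the tool pointing down it reaches from about 400 to 875 mm from the base axis. Payload 4.4 kg.
Tool frame: the origin (TCP) lies midway between the tips of the shut fingers; the grasp point (between the pads) lies 19 mm behind it; z points along the fingers, y is the line along which they close (so a half turn about z gives the same grasp; the last joint's range is limited). The gripper opens to 85 mm and grips with 20 to 120 N. Pads are 22 mm wide; open, the fingers measure 114 mm over their backs; the gripper's body (76 mm by 85 mm) begins 54 mm behind the grasp point. The pads swing forward as they close: fully open they stand 13 mm farther back than shut.
Start: joints at [-1.18, 0.628, 0.038, 1.517, -0.027, 0.996, -0.02], TCP at [286.68, 583.381, 200.213] pointing down, gripper open.
Joint ranges: [-3.06, 3.06], [-0.37, 2.12], [-1.25, 1.32], [0.18, 2.47], [-1.1, 4.24], [0.23, 1.98], [-2.94, 2.94]. Speed limits (rad/s): [2.57, 2.57, 3.14, 3.14, 3.14, 3.14, 3.14].

INTERFACE

Orientations are given as [roll, pitch, yaw] about the fixed x, y, z axes, in that order (R = Rz(yaw) Ry(pitch) Rx(roll)).
In Python, from cell import telemetry, eyes, ctrl, finder gives the robot as it stands.
- The arm moves only by the tool move_arm, never from a script. Its argument "steps" is a list of rows, each a list of 7 numbers: the turn, a rotation vector about the world's x, y, z in degrees, then the shift along the world's x, y, z in m, then the finger opening in m, from 0 to 0.0854. A call has 1 to 5 rows; each row shifts and turns the commanded pose from where the row before left it; what a row does not reach is not made up. A row lasts 1/10 s, in which the tool goes at most 50 mm and 8.59 degrees, less where a joint would pass 70% of its speed; a pose out of reach is approached as far as the arm can. A call with a gripper value outside its range is refused whole. The fingers move at their own pace and stop on an object; the grip force is fixed at half the most. Time passes only in rows, so rows that do not move let the fingers close. It gives the time, the measured TCP pose, the force, the opening and the grip force at its end, in the units of the state.
- telemetry.read_state(): the state, without advancing time (a new reading comes with each control period).
- eyes.get_image(name): name is "scene" or "top" or "wrist"; returns (picture, depth): 384x512x3 uint8, blue, green, red; 384x512 float32, mm along the optical axis (not along the pixel's ray), 0 where there is no reading.
- eyes.calibration(name): a dict with "fx", "fy", "cx", "cy" (pixels), "position" and "attitude" of the camera in the world. Camera axes: x right, y down, z forward; pixel columns grow to the right and rows downward; lengths in mm; the calibration is good to about 2 mm. A picture is of the moment at which its call begins: read the wrist's pose just before it. calibration takes no time and is no camera call; for the wrist camera it gives the pose at the moment of the call.
- ctrl.finish_job(): hands the job in; it is judged then, once.
Trained networks look in the newest picture that a camera, given by its name, has taken for a name from the list of things; names that differ only in an ending like _2 or _b are one class to them, and where a whole thing is asked for, a point or a joint stands for the part that bears it (a point fixed in the world has none). Each returns a list of dicts, best first, with "confidence" (0 to 1); they miss things now and then, are a little off and sometimes report something else, mostly with a low value. They report only what shows in the picture. A call takes as long as a camera call. They do not tell look-alikes from the thing itself.
- finder.boxes_of(camera, name): "location" ([x, y, z] in mm, in the coordinates of the camera as it stood for that picture, good to about 4 mm: the middle of the surface that is visible of it).
- finder.cut_out(camera, name): "mask" (384x512 bool, what is visible of it).
- finder.pinpoint(camera, name): "location" ([x, y, z] in mm, in the coordinates of the camera as it stood for that picture, good to about 4 mm: a listed point, or the origin of a listed thing).
The state is a dict: "clock": time; "qpos": joint angles; "qd": joint speeds; "tau": joint torques, N m; "eef_pos": TCP position; "tool_rot": TCP orientation; "force": force on the tool from outside, world axes, zero at the start; "torque": the same for the moment, N m; "width": finger opening in mm; "gripper_force": force on a finger pad.
Only numpy, scipy, OpenCV 4.12 (cv2) and the standard library are available. Lean on these libraries where they do the work, as an engineer would, in place of code of your own. Each camera call takes 0.05 s, during which the arm holds its last target. There are 200 camera calls.

## Working session

There is one attempt and no reset: what is moved stays moved. The work goes in short steps, Python scripts to look and compute and a tool call to move; the robot and the scene stay as the last step left them, time stands still between calls to the robot, and variables do not carry over. Pictures are saved under pics/ and viewed, at most 13 in all, crops included, and the job is handed in when it is done.

Besides the shell and the picture viewer there is one more tool, called after "Request:" as a command line: name --pt "numbers of a row" for each row, then --argument value for the rest. move_arm: Moves the arm, as the interface text tells. Its arguments: {"type":"object","properties":{"steps":{"type":"array"}},"required":["steps"]}

```bash
ls; mkdir -p pics
cat > h.py <<'E'
import numpy as np, cv2
from cell import telemetry, eyes, ctrl, finder
from scipy.spatial.transform import Rotation as R
def att(c):
    a=np.array(c["attitude"],float)
    return a if a.shape==(3,3) else R.from_euler('xyz',a).as_matrix()
def cloud(cam):
    im,d=eyes.get_image(cam); c=eyes.calibration(cam)
    v,u=np.mgrid[:384,:512]
    P=np.stack([(u-c["cx"])/c["fx"]*d,(v-c["cy"])/c["fy"]*d,d],-1)
    W=P@att(c).T+np.array(c["position"]); W[d==0]=np.nan
    return im,W
def tow(cam,p):
    c=eyes.calibration(cam); return att(c)@np.array(p)+np.array(c["position"])
E
python3 - <<'E'
from h import *
print(telemetry.read_state()); print(eyes.calibration("top"))
for cam in ("top","scene"):
    im,W=cloud(cam); np.save(f'/tmp/{cam}.npy',W); cv2.imwrite(f'/tmp/{cam}.png',im)
    if cam=="top": cv2.imwrite('pics/top.png',cv2.resize(im,(800,600)))
    for n in("jig","jig_corner","blank","wedge"):
        for r in finder.pinpoint(cam,n): print(cam,n,round(r["confidence"],2),tow(cam,r["location"]).round(0))
E
```

```text
pics
{'clock': 0.0, 'qpos': array([-1.17981835,  0.62937574,  0.03843642,  1.51839737, -0.026999  ,
        0.99629695, -0.02000311]), 'qd': array([ 0.00092992, -0.0003584 ,  0.00044206,  0.0008356 ,  0.00156287,
        0.00092778,  0.00088824]), 'tau': array([ 8.17827149e-04, -5.63409483e+01,  1.22654133e+00, -1.93439180e+01,
        1.10016941e-02,  1.06204598e-02,  1.05047772e-05]), 'eef_pos': array([286.35003037, 582.74105866, 199.2604764 ]), 'tool_rot': array([-3.13963331e+00,  2.56844452e-05,  2.68481595e+00]), 'force': array([-1.25646866,  0.2333488 , -0.69529757]), 'torque': array([-0.00768017,  0.02809359,  0.00473136]), 'gripper_force': 0.0, 'width': 85.15477721514294}
{'fx': 477.66289975223856, 'fy': 477.66289975223856, 'cx': 258.6365201562434, 'cy': 195.88901728786135, 'position': array([  55.91094233, -277.06219798, 1954.35720729]), 'attitude': array([-2.88075419,  0.00681841, -1.36507003])}
top jig 0.77 [ 536. -314.    2.]
top jig_corner 0.75 [ 632. -375.   11.]
top blank 0.8 [489. 163.  -1.]
top blank 0.22 [ 434. -461.    0.]
top wedge 0.67 [ 545. -289.   15.]
top wedge 0.46 [ 501. -699.    2.]
scene jig 0.96 [ 545. -314.   -4.]
scene jig_corner 0.76 [ 633. -372.   10.]
scene jig_corner 0.72 [ 618. -277.    8.]
scene blank 0.73 [488. 160.  -4.]
scene wedge 0.71 [ 502. -696.   -5.]
scene wedge 0.68 [ 550. -288.   10.]
```

View pics/top.png

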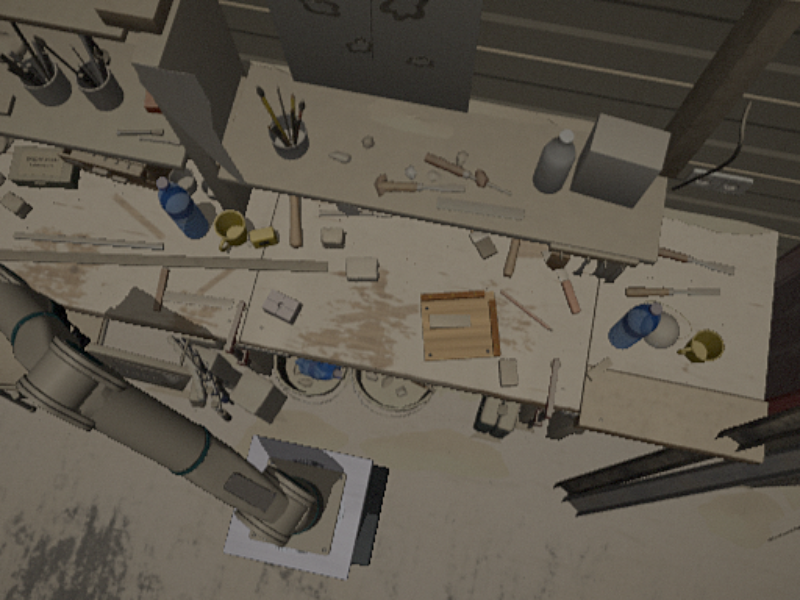

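Run:
```python
import numpy as np,cv2
W=np.load('/tmp/top.npy')
im=cv2.imread('/tmp/top.png')
x,y,z=np.moveaxis(W,-1,0)
def comp(name,lo,hi,box):
    m=((z>lo)&(z<hi)&(x>box[0])&(x<box[1])&(y>box[2])&(y<box[3])).astype(np.uint8)
    n,l,s,c=cv2.connectedComponentsWithStats(m)
    for i in range(1,n):
        if s[i,4]>25:
            p=W[l==i]; r=cv2.minAreaRect(p[:,:2].astype(np.float32))
            print(name,s[i,4],np.round(r[0]),np.round(r[1]),round(r[2],1),'z',np.nanmedian(p[:,2]).round(0),'px',c[i].round())
comp('all',6,150,(300,900,-800,500))
comp('blank',45,70,(400,600,50,280))
comp('stops',21,60,(400,750,-480,-150))
k=lambda a:a
# bench height check
print(np.nanmedian(z[(abs(x-490)<60)&(abs(y+30)<60)]))
c=np.concatenate([im[110:260,190:330],im[110:260,330:470]],1)
cv2.imwrite('pics/crop.png',cv2.resize(im[100:260,180:390],(787,600),interpolation=cv2.INTER_CUBIC))
```

```text
all 56 [789. 490.] [16. 65.] 88.3 z 31.0 px [123. 118.]
all 946 [728. 349.] [236. 170.] 28.8 z 57.0 px [152. 140.]
all 240 [744. 186.] [164.  58.] 17.6 z 32.0 px [189. 142.]
all 292 [667. 452.] [ 70. 119.] 69.3 z 78.0 px [124. 143.]
all 74 [788.  85.] [ 27. 100.] 5.1 z 15.0 px [213. 136.]
all 62 [805. -14.] [ 39. 100.] 29.1 z 12.0 px [236. 137.]
all 206 [716.  80.] [79. 75.] 88.3 z 51.0 px [212. 151.]
all 191 [ 783. -330.] [92. 64.] 51.4 z 15.0 px [309. 156.]
all 163 [ 757. -412.] [ 43. 112.] 80.2 z 24.0 px [327. 165.]
all 320 [656. -19.] [105.  90.] 13.2 z 41.0 px [232. 171.]
all 564 [593. 286.] [ 60. 436.] 9.5 z 10.0 px [158. 168.]
all 79 [ 750. -668.] [ 9. 33.] 0.4 z 73.0 px [389. 173.]
all 187 [ 695. -579.] [132.  43.] 29.9 z 16.0 px [364. 186.]
all 191 [455. 429.] [141.  80.] 89.7 z 10.0 px [115. 190.]
all 111 [ 727. -765.] [35. 70.] 10.9 z 20.0 px [408. 186.]
all 366 [495. 166.] [ 93. 118.] 1.4 z 53.0 px [180. 196.]
all 1908 [ 538. -317.] [199. 223.] 11.7 z 16.0 px [294. 207.]
all 55 [ 632. -455.] [113.  30.] 56.5 z 8.0 px [331. 194.]
all 33 [481. 326.] [51. 30.] 83.7 z 9.0 px [142. 192.]
all 176 [415. 273.] [ 40. 147.] 88.4 z 23.0 px [150. 209.]
all 213 [ 594. -742.] [84. 74.] 60.6 z 80.0 px [397. 215.]
all 194 [ 428. -584.] [ 38. 168.] 88.2 z 22.0 px [353. 247.]
all 213 [ 444. -458.] [84. 59.] 4.4 z 29.0 px [325. 237.]
all 88 [ 496. -692.] [29. 74.] 45.9 z 14.0 px [382. 236.]
blank 268 [489. 162.] [88. 58.] 75.0 z 55.0 px [179. 195.]
stops 58 [ 725. -414.] [24. 51.] 82.6 z 30.0 px [326. 170.]
stops 161 [ 616. -279.] [ 23. 173.] 15.2 z 27.0 px [289. 188.]
stops 140 [ 550. -400.] [153.  25.] 15.1 z 28.0 px [316. 208.]
stops 169 [ 548. -277.] [44. 96.] 16.4 z 30.0 px [285. 205.]
stops 177 [ 440. -459.] [71. 46.] 12.6 z 30.0 px [325. 237.]
-1.196030060849921
```

View crop.

View pics/crop.png

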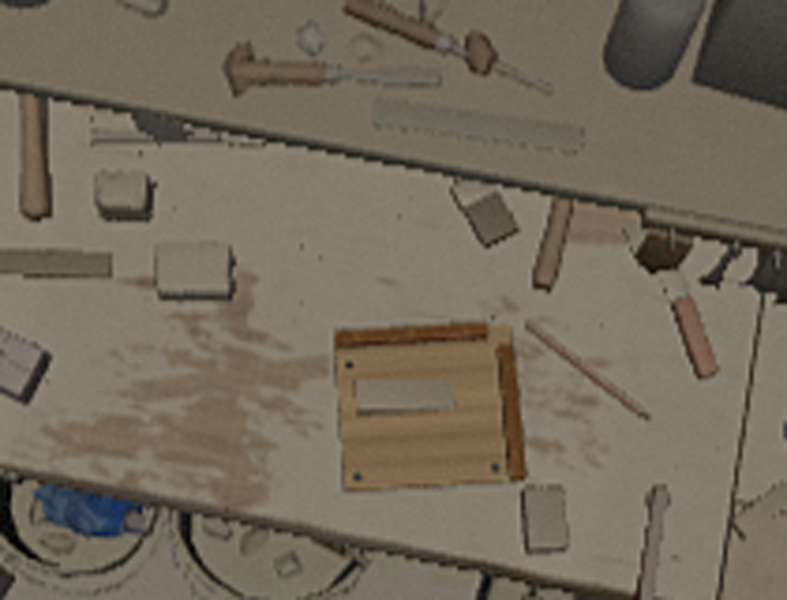

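Run:
```python
import numpy as np
from scipy.spatial.transform import Rotation as R
W=np.load('/tmp/top.npy');x,y,z=np.moveaxis(W,-1,0)
a=np.radians(15);c,s=np.cos(a),np.sin(a)
# jig frame from stops
far=np.array([616,-279])-np.array([c*81-s*14,s*81+c*14]);rt=np.array([550,-400])-np.array([-c*14+s*91,-s*14-c*91])
print(far,rt)
o=(far+rt)/2
lx=c*(x-o[0])+s*(y-o[1]);ly=-s*(x-o[0])+c*(y-o[1])
for yy in range(-20,100,10):
    m=(abs(ly-yy)<5)&(abs(lx)<60)&(z>16); print(yy,m.sum(),lx[m].min().round() if m.any() else '',lx[m].max().round() if m.any() else '',np.nanmedian(z[m]).round(1) if m.any() else '')
```

```text
[ 541.3834747  -313.48730422] [ 539.97042846 -308.47728318]
-20 22 -60.0 56.0 18.6
-10 24 -48.0 57.0 22.2
0 28 -46.0 52.0 21.6
10 33 -53.0 58.0 22.5
20 35 -57.0 58.0 21.3
30 34 -57.0 59.0 22.2
40 33 -60.0 60.0 25.4
50 31 -56.0 37.0 28.7
60 33 -43.0 52.0 30.8
70 33 -54.0 40.0 29.7
80 30 -59.0 36.0 20.4
90 19 -53.0 55.0 18.6
```

The object on the jig at crop px (405,395) is about 110 mm long, so it fits the wedge meant. The other candidate lies off the jig at about (500,-697) and is about 74 mm long. The blank, with its hole and scribed lines, is at crop px (15,365); the plain stones at (195,270), (125,192), (545,518) are bystanders. I'll move over the jig for a close look, which will also confirm the wedge.

Request:
move_arm --pt "0 0 -2.4 0.013 -0.0435 0.004 0.085" --pt "0 0 -2.4 0.013 -0.0435 0.004 0.085" --pt "0 0 -2.4 0.013 -0.0435 0.004 0.085" --pt "0 0 -2.4 0.013 -0.0435 0.004 0.085" --pt "0 0 -2.4 0.013 -0.0435 0.004 0.085"

```text
clock: 1.0
eef_pos: [352.1, 364.2, 220.6]
tool_rot: [3.141, 0.0, 2.474]
force: [1.0, 0.1, -0.5]
width: 85.2
gripper_force: 0.0
```

Request:
move_arm --pt "0 0 -2.4 0.013 -0.0435 0.004 0.085" --pt "0 0 -2.4 0.013 -0.0435 0.004 0.085" --pt "0 0 -2.4 0.013 -0.0435 0.004 0.085" --pt "0 0 -2.4 0.013 -0.0435 0.004 0.085" --pt "0 0 -2.4 0.013 -0.0435 0.004 0.085"

```text
clock: 1.5
eef_pos: [417.1, 146.7, 240.8]
tool_rot: [3.14, 0.0, 2.264]
force: [0.5, -1.0, 0.5]
width: 85.0
gripper_force: 0.0
```

Request:
move_arm --pt "0 0 -2.4 0.013 -0.0435 0.004 0.085" --pt "0 0 -2.4 0.013 -0.0435 0.004 0.085" --pt "0 0 -2.4 0.013 -0.0435 0.004 0.085" --pt "0 0 -2.4 0.013 -0.0435 0.004 0.085" --pt "0 0 -2.4 0.013 -0.0435 0.004 0.085"

```text
clock: 2.0
eef_pos: [482.1, -70.9, 260.8]
tool_rot: [3.141, 0.0, 2.055]
force: [1.0, 1.1, -0.1]
width: 84.9
gripper_force: 0.0
```

Request:
move_arm --pt "0 0 -2.4 0.013 -0.0435 0.004 0.085" --pt "0 0 -2.4 0.013 -0.0435 0.004 0.085" --pt "0 0 -2.4 0.013 -0.0435 0.004 0.085" --pt "0 0 -2.4 0.013 -0.0435 0.004 0.085" --pt "0 0 0 0 0 0 0.085"

```text
clock: 2.5
eef_pos: [533.7, -251.2, 276.9]
tool_rot: [-3.141, 0.007, 1.88]
force: [-0.6, -0.8, -0.7]
width: 85.1
gripper_force: 0.0
```

```bash
cat > meas.py <<'E'
from h import *
im,W=cloud("wrist"); 
cv2.imwrite('/tmp/w.png',im); np.save('/tmp/w.npy',W)
E
python3 - <<'E'
from meas import *
cv2.imwrite('pics/w1.png',im)
x,y,z=np.moveaxis(W,-1,0)
print('yaw deg',np.degrees(telemetry.read_state()["tool_rot"]))
for n in("jig","jig_corner","wedge"):
    for r in finder.pinpoint("wrist",n): print(n,round(r["confidence"],2),tow("wrist",r["location"]).round(1))
for n in("wedge","far_stop","right_stop"):
    for r in finder.cut_out("wrist",n):
        m=r["mask"]&(np.nan_to_num(z)>14)
        if m.sum()<50: continue
        p=W[m]; q=cv2.minAreaRect(p[:,:2].astype(np.float32)); print(n,round(r["confidence"],2),m.sum(),np.round(q[0],1),np.round(q[1],1),round(q[2],1),'z',np.nanpercentile(p[:,2],[5,50,95]).round(1))
E
```

```text
yaw deg [-1.79967194e+02  1.32875791e-01  1.07914181e+02]
jig 0.84 [ 538.2 -307.    -1. ]
jig_corner 0.68 [ 635.5 -355.6   13.1]
jig_corner 0.22 [ 554.6 -388.9   10.6]
wedge 0.69 [ 542.  -273.1    9.4]
wedge 0.74 1377 [ 543.1 -278.1] [ 33.9 110.1] 15.1 z [16.9 27.8 37. ]
wedge 0.64 1071 [ 550.1 -396.8] [150.9  19.1] 15.5 z [16.2 26.  27.5]
far_stop 0.95 1184 [ 613.7 -271.1] [ 18.  170.6] 15.5 z [22.6 26.6 28.1]
far_stop 0.55 1062 [ 550.1 -396.8] [150.9  18.9] 15.4 z [16.2 25.9 27.5]
right_stop 0.66 1070 [ 550.1 -396.8] [150.9  19.1] 15.5 z [16.2 26.  27.5]
```

View pics/w1.png

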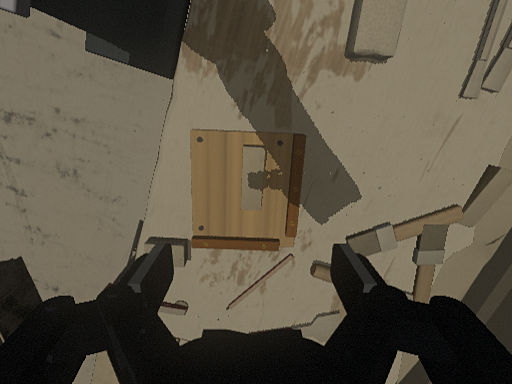

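The wedge is confirmed: px (253,177), 34 x 110 mm, on the board. The jig yaw is about 15.4°, with its origin near (539.3,-305.8). Next I'll descend onto the wedge, a bit toward its thick end.

Request:
move_arm --pt "0 0 -2.8 0.005 -0.013 -0.045 0.055" --pt "0 0 0 0 0 -0.045 0.055" --pt "0 0 0 0 0 -0.045 0.055" --pt "0 0 0 0 0 -0.045 0.055" --pt "0 0 0 0 0 0 0.055"

```text
clock: 3.35
eef_pos: [534.5, -252.4, 91.0]
tool_rot: [-3.133, -0.008, 1.842]
force: [-0.9, 1.7, -0.2]
width: 55.0
gripper_force: 0.0
```

Request:
move_arm --pt "0 0 0 0 0 0 0.055"

```text
clock: 3.45
eef_pos: [538.9, -255.7, 96.8]
tool_rot: [-3.141, -0.0, 1.841]
force: [0.2, -0.8, 1.3]
width: 54.7
gripper_force: 0.0
```

Request:
move_arm --pt "0 0 -0.4 0 -0.008 -0.03 0.055" --pt "0 0 0 0 0 -0.03 0.055" --pt "0 0 0 0 0 -0.015 0.055" --pt "0 0 0 0 0 -0.008 0.055" --pt "0 0 0 0 0 0 0.055"

```text
clock: 3.95
eef_pos: [539.4, -264.1, 14.0]
tool_rot: [3.141, 0.0, 1.834]
force: [0.1, 0.1, 0.2]
width: 55.1
gripper_force: 0.0
```

Request:
move_arm --pt "0 0 0 0 0 0 0.025" --pt "0 0 0 0 0 0 0.02" --pt "0 0 0 0 0 0 0.02" --pt "0 0 0 0 0 0 0.02" --pt "0 0 0 0 0 0 0.02"

```text
clock: 4.45
eef_pos: [538.8, -264.2, 13.5]
tool_rot: [3.141, 0.0, 1.833]
force: [0.4, -0.9, 0.2]
width: 20.1
gripper_force: 0.0
```

The fingers closed on nothing, so I'll look.

Run:
```python
from meas import *
cv2.imwrite('pics/w2.png',im)
x,y,z=np.moveaxis(W,-1,0)
print(telemetry.read_state()["width"])
for r in finder.cut_out("wrist","wedge"):
        m=r["mask"]&(np.nan_to_num(z)>14)
        if m.sum()<50: continue
        p=W[m]; q=cv2.minAreaRect(p[:,:2].astype(np.float32)); print(round(r["confidence"],2),m.sum(),np.round(q[0],1),np.round(q[1],1),round(q[2],1),'z',np.nanpercentile(p[:,2],[5,50,95]).round(1))
```

```text
19.81827128706864
0.73 6248 [ 543.8 -283.4] [ 34. 110.] 14.8 z [17.9 30.6 38. ]
```

View pics/w2.png

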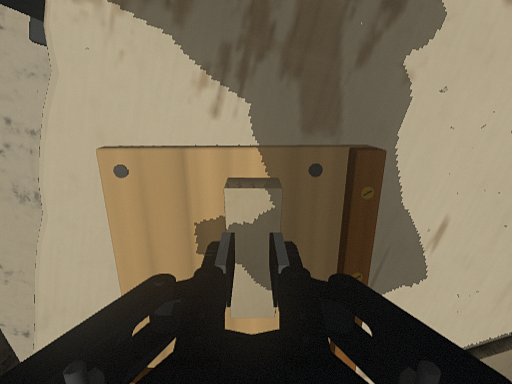

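Run:
```python
import numpy as np
W=np.load('/tmp/w.npy')
for v,u in [(240,231),(240,274),(265,232),(265,275),(290,235),(290,272),(240,252),(265,252),(290,252),(310,252),(200,252),(185,252),(240,228),(240,280),(328,252),(260,220),(260,290)]: print(v,u,W[v,u].round(1))
from h import *
print(telemetry.read_state()["eef_pos"],telemetry.read_state()["tool_rot"],eyes.calibration("wrist")["position"])
```

```text
240 231 [ 524.7 -255.6   58.9]
240 274 [ 546.4 -250.    58.6]
265 232 [nan nan nan]
265 275 [ 545.  -250.5   82.2]
290 235 [ 538.7 -312.5   21.7]
290 272 [ 549.5 -268.6   74.7]
240 252 [ 539.  -266.8   30.5]
265 252 [ 544.2 -286.    27.8]
290 252 [ 550.3 -308.9   22.4]
310 252 [ 555.8 -329.2   17.9]
200 252 [ 531.6 -239.    36.1]
185 252 [ 529.3 -230.7   34.5]
240 228 [ 523.1 -256.    59.1]
240 280 [ 549.4 -249.2   58.6]
328 252 [ 561.6 -350.7   12.1]
260 220 [ 521.1 -255.5   80.3]
260 290 [ 554.  -252.2   71.6]
[ 538.69974778 -264.09610295   13.27287104] [ 3.14154504e+00 -1.54574751e-05  1.83311195e+00] [ 517.92513898 -189.28156783  187.72830396]
```

Run:
```python
from h import *
im,W=cloud("scene")
c=eyes.calibration("scene"); A=att(c)
p=A.T@(np.array([539,-264,30])-np.array(c["position"])); u=int(c["fx"]*p[0]/p[2]+c["cx"]);v=int(c["fy"]*p[1]/p[2]+c["cy"]);print(u,v)
p=A.T@(np.array([538.7,-264.1,13.3])-np.array(c["position"])); print(c["fx"]*p[0]/p[2]+c["cx"],c["fy"]*p[1]/p[2]+c["cy"])
v0=max(0,v-70);u0=max(0,u-70)
cr=im[v0:v0+105,u0:u0+140];print(u0,v0)
cv2.imwrite('pics/s1.png',cv2.resize(cr,None,fx=5.7,fy=5.7,interpolation=cv2.INTER_CUBIC))
```

```text
256 209
256.349855127086 212.41072652138203
186 139
```

View pics/s1.png

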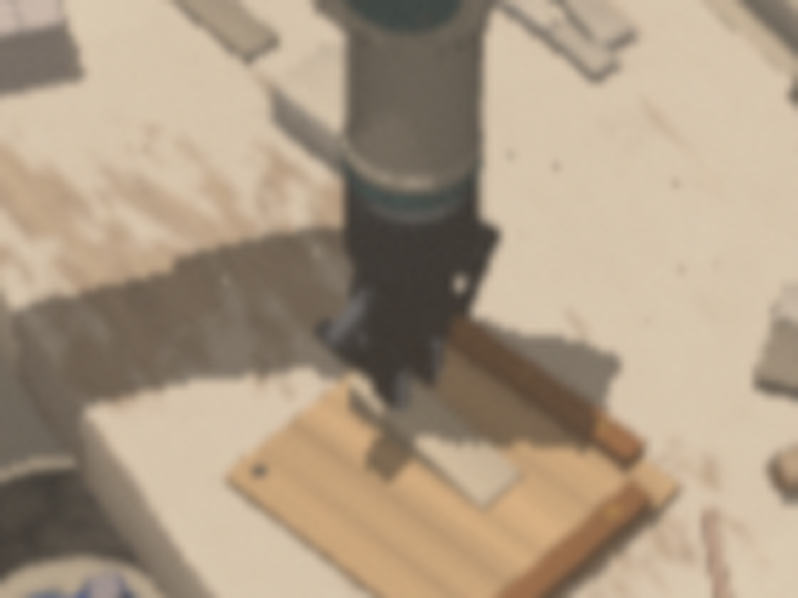

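Run:
```python
from h import *
im,W=cloud("scene")
for cy,cx in [(385,395),(395,395),(400,397),(390,385),(370,375),(370,435),(350,420),(455,385),(430,440),(330,350)]:
    v=139+int(cy/5.7);u=186+int(cx/5.7); print((cx,cy),W[v,u].round(0),im[v,u])
c=eyes.calibration("scene");A=att(c)
for q in [(529,-264,13),(529,-264,30),(529,-264,50),(529,-264,70)]:
    p=A.T@(np.array(q)-np.array(c["position"])); print(q,((c["fx"]*p[0]/p[2]+c["cx"]-186)*5.7).round(),((c["fy"]*p[1]/p[2]+c["cy"]-139)*5.7).round())
```

```text
(395, 385) [ 523. -279.   71.] [68 73 79]
(395, 395) [ 527. -274.   54.] [70 75 81]
(397, 400) [ 524. -278.   54.] [74 79 85]
(385, 390) [ 518. -276.   66.] [54 59 66]
(375, 370) [ 502. -289.  108.] [52 59 64]
(435, 370) [ 555. -272.   60.] [71 78 84]
(420, 350) [ 549. -263.   70.] [50 56 63]
(385, 455) [ 517. -277.   11.] [ 81 105 126]
(440, 430) [ 549. -290.   25.] [ 97 114 127]
(350, 330) [ 490. -285.  145.] [81 85 89]
(529, -264, 13) 387.0 425.0
(529, -264, 30) 387.0 407.0
(529, -264, 50) 388.0 385.0
(529, -264, 70) 388.0 362.0
```

Both cameras put the fingertips at about z 50, clear above the wedge, while the state reads TCP 13. So the fingers really are about 37 mm higher than reported. I'll reopen and go down in stages, checking as I go.

Request:
move_arm --pt "0 0 0 0 0 0 0.055" --pt "0 0 0 0 0 0 0.055" --pt "0 0 0 0 0 -0.01 0.055" --pt "0 0 0 0 0 -0.01 0.055" --pt "0 0 0 0 0 0 0.055"

```text
clock: 5.15
eef_pos: [537.3, -263.2, -8.8]
tool_rot: [-3.139, -0.002, 1.833]
force: [0.3, 0.0, 0.4]
width: 55.1
gripper_force: 0.0
```

```bash
cat > tip.py <<'E'
from meas import *
from scipy import ndimage
s=telemetry.read_state();print(s["clock"],s["eef_pos"].round(1),s["width"].round(1),s["force"].round(1),'cam',eyes.calibration("wrist")["position"].round(1))
dark=(im.max(2)<95)
# finger pixels: near TCP in xy, well off the surface
z=W[...,2];d=np.hypot(W[...,0]-s["eef_pos"][0],W[...,1]-s["eef_pos"][1])
for row in range(200,262,5):
    ok=[(u,W[row,u].round(0).astype(int).tolist()) for u in range(190,320,4) if np.isfinite(z[row,u]) and d[row,u]<45 and z[row,u]>40]
    if ok: print(row,ok[0],ok[-1])
cv2.imwrite('/tmp/wr.png',im)
E
python3 tip.py
```

```text
Traceback (most recent call last):
  File "tip.py", line 3, in <module>
    s=telemetry.read_state();print(s["clock"],s["eef_pos"].round(1),s["width"].round(1),s["force"].round(1),'cam',eyes.calibration("wrist")["position"].round(1))
                                                                    ^^^^^^^^^^^^^^^^
AttributeError: 'float' object has no attribute 'round'
```

```bash
sed -i 's/s\["width"\].round(1)/round(s["width"],1)/' tip.py; python3 tip.py
```

```text
5.25 [ 538.1 -263.9   -7.6] 54.8 [-0.3  0.1 -0.3] cam [ 517.6 -189.2  167. ]
210 (258, [533, -235, 40]) (258, [533, -235, 40])
245 (190, [505, -261, 44]) (318, [567, -244, 43])
250 (190, [506, -261, 48]) (318, [566, -245, 48])
255 (190, [507, -260, 53]) (318, [564, -245, 53])
260 (190, [508, -260, 57]) (318, [564, -246, 56])
```

Request:
move_arm --pt "0 0 0 0 0 -0.007 0.055" --pt "0 0 0 0 0 -0.006 0.055" --pt "0 0 0 0 0 0 0.055"

```text
clock: 5.55
eef_pos: [538.0, -263.7, -20.8]
tool_rot: [-3.14, -0.001, 1.833]
force: [-0.4, 0.4, 0.2]
width: 55.1
gripper_force: 0.0
```

Request:
move_arm --pt "0 0 0 0 0 0 0.025" --pt "0 0 0 0 0 0 0.025" --pt "0 0 0 0 0 0 0.025" --pt "0 0 0 0 0 0 0.025"

```text
clock: 5.95
eef_pos: [538.9, -264.3, -19.5]
tool_rot: [3.141, 0.0, 1.833]
force: [-0.1, -0.5, 1.4]
width: 32.8
gripper_force: 60.4
```

```bash
python3 tip.py
```

```text
6.0 [ 538.9 -264.3  -19.5] 32.4 [0.2 0.  2.3] cam [ 518.1 -189.4  154.9]
255 (206, [515, -259, 41]) (298, [556, -247, 42])
260 (202, [513, -259, 46]) (302, [557, -247, 47])
```

Request:
move_arm --pt "0 0 0 0 0 0.02 0.025" --pt "0 0 0 0 0 0.04 0.025" --pt "0 0 0 -0.011 0.028 0.02 0.025" --pt "0 0 0 -0.014 0.034 0 0.025" --pt "0 0 0 -0.014 0.034 0 0.025"

```text
clock: 6.5
eef_pos: [499.7, -167.4, 61.1]
tool_rot: [3.14, 0.001, 1.832]
force: [0.2, 1.2, -0.8]
width: 32.6
gripper_force: 60.0
```

Request:
move_arm --pt "0 0 0 -0.014 0.034 0 0.025" --pt "0 0 0 -0.014 0.034 0 0.025" --pt "0 0 0 0 0 -0.03 0.025" --pt "0 0 0 0 0 -0.03 0.025" --pt "0 0 0 0 0 0 0.025"

```text
clock: 7.0
eef_pos: [469.4, -99.1, -2.1]
tool_rot: [-3.137, -0.003, 1.834]
force: [0.1, 0.7, -1.2]
width: 32.5
gripper_force: 60.0
```

Request:
move_arm --pt "0 0 0 0 0 -0.015 0.025" --pt "0 0 0 0 0 -0.01 0.025" --pt "0 0 0 0 0 -0.004 0.025" --pt "0 0 0 0 0 0 0.025" --pt "0 0 0 0 0 0 0.025"

```text
clock: 7.5
eef_pos: [472.0, -100.4, -28.3]
tool_rot: [3.141, 0.0, 1.833]
force: [0.8, -1.5, -1.5]
width: 32.8
gripper_force: 60.0
```

Request:
move_arm --pt "0 0 0 0 0 -0.002 0.025" --pt "0 0 0 0 0 -0.001 0.025" --pt "0 0 0 0 0 0 0.025"

```text
clock: 7.8
eef_pos: [472.0, -100.2, -31.5]
tool_rot: [3.141, 0.0, 1.833]
force: [0.4, 0.1, 1.5]
width: 32.4
gripper_force: 60.3
```

Request:
move_arm --pt "0 0 0 0 0 0 0.06" --pt "0 0 0 0 0 0 0.06" --pt "0 0 0 0 0 0.02 0.06" --pt "0 0 0 0 0 0.04 0.06" --pt "0 0 0 0 0 0.04 0.085"

```text
clock: 8.3
eef_pos: [470.8, -100.1, 68.9]
tool_rot: [-3.14, -0.001, 1.833]
force: [1.0, -0.4, 0.1]
width: 72.6
gripper_force: 0.0
```

Request:
move_arm --pt "0 0 0 0 0 0.04 0.085" --pt "0 0 0 0 0.03 0.04 0.085" --pt "0 0 0 0 0.04 0.02 0.085" --pt "0 0 0 0 0.04 0 0.085" --pt "0 0 0 0 0 0 0.085"

```text
clock: 8.8
eef_pos: [471.6, 16.7, 168.5]
tool_rot: [3.141, -0.004, 1.843]
force: [0.3, 0.2, -0.5]
width: 84.9
gripper_force: 0.0
```

```bash
cat > m2.py <<'E'
from meas import *
z=np.nan_to_num(W[...,2])
s=telemetry.read_state();print(s["clock"],s["eef_pos"].round(1),np.degrees(s["tool_rot"]).round(1),round(s["width"],1))
for n,lo in(("wedge",3),("blank",45),("far_stop",20),("right_stop",20)):
    for r in finder.cut_out("wrist",n):
        m=r["mask"]&(z>lo)
        if m.sum()<50: continue
        p=W[m]; q=cv2.minAreaRect(p[:,:2].astype(np.float32)); print(n,round(r["confidence"],2),m.sum(),np.round(q[0],1),np.round(q[1],1),round(q[2],1),'z',np.nanpercentile(p[:,2],[5,50,95]).round(1))
E
python3 m2.py; cp /tmp/w.png pics/w3.png
```

```text
8.85 [471.4  13.2 168.3] [ 1.800e+02 -1.000e-01  1.054e+02] 85.0
wedge 0.96 1747 [ 475.9 -124.3] [ 34.1 112.7] 15.2 z [ 6.  16.4 25.6]
blank 0.69 5416 [488.7 159.5] [84.5 56. ] 75.2 z [53.7 55.  56.3]
right_stop 0.42 2873 [705.3  71.1] [44.4 59.4] 10.3 z [24.7 53.3 55.8]
```

View pics/w3.png

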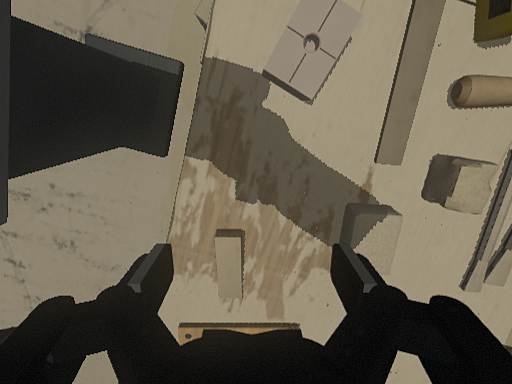

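The wedge is down at about (476,-122), px (230,265), well clear of the jig. The blank, with its hole at px (311,42) and scribed lines, measures 84.5x56 at (488.7,159.5), long axis at 75.2°. I'll move above it.

Request:
move_arm --pt "0 0 -7 0.004 0.035 0 0.085" --pt "0 0 -8 0.004 0.038 0 0.085" --pt "0 0 -8 0.004 0.038 0 0.085" --pt "0 0 -7.2 0.0055 0.035 -0.02 0.085" --pt "0 0 0 0 0 -0.02 0.085"

```text
clock: 9.55
eef_pos: [490.2, 160.8, 127.1]
tool_rot: [3.141, -0.002, 1.309]
force: [0.2, -0.0, -0.0]
width: 85.0
gripper_force: 0.0
```

Request:
move_arm --pt "0 0 0 0 0 -0.04 0.085" --pt "0 0 0 0 0 -0.04 0.085" --pt "0 0 0 0 0 0 0.085" --pt "0 0 0 0 0 0 0.085"

```text
clock: 9.95
eef_pos: [489.4, 154.1, 48.3]
tool_rot: [-3.141, 0.001, 1.303]
force: [0.1, 0.3, 0.1]
width: 85.1
gripper_force: 0.0
```

```bash
python3 m2.py; python3 tip.py|head -3; cp /tmp/w.png pics/w4.png
```

```text
10.0 [490.4 154.6  49.4] [179.9  -0.   74.7] 84.9
wedge 0.53 1035 [688.1  75.5] [60.  17.6] 82.9 z [ 6.1 14.7 23.4]
blank 0.92 10081 [489.4 163.7] [84.5 56.1] 75.6 z [55.4 56.6 57.7]
10.25 [490.2 156.2  49.6] 84.6 [-0.1  0.2 -0.2] cam [509.  230.8 224.2]
200 (206, [466, 184, 56]) (290, [519, 169, 56])
205 (206, [465, 180, 54]) (286, [515, 167, 56])
```

View pics/w4.png

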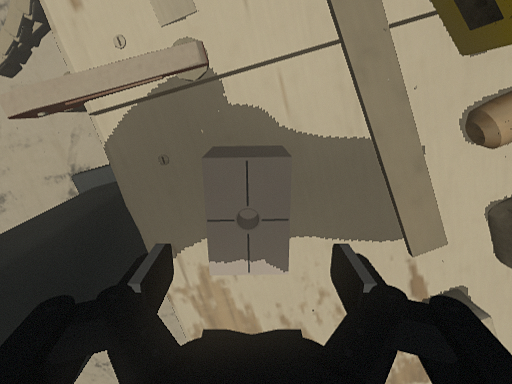

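Aligned: the blank's hole is at px (247,218), midway between the fingers. Next I'll descend and grip.

Request:
move_arm --pt "0 0 0.6 -0.001 0.005 -0.02 0.085" --pt "0 0 0 0 0 -0.02 0.085" --pt "0 0 0 0 0 -0.015 0.085" --pt "0 0 0 0 0 -0.014 0.085" --pt "0 0 0 0 0 0 0.085"

```text
clock: 10.75
eef_pos: [487.5, 160.9, -21.4]
tool_rot: [-3.14, 0.0, 1.317]
force: [0.2, 0.2, 0.5]
width: 84.7
gripper_force: 0.0
```

Request:
move_arm --pt "0 0 0 0 0 0 0.05" --pt "0 0 0 0 0 0 0.045" --pt "0 0 0 0 0 0 0.045" --pt "0 0 0 0 0 0 0.045" --pt "0 0 0 0 0 0 0.045"

```text
clock: 11.25
eef_pos: [489.1, 161.1, -19.6]
tool_rot: [3.14, -0.001, 1.317]
force: [0.3, 0.3, 6.0]
width: 55.3
gripper_force: 64.7
```

Request:
move_arm --pt "0 0 0 0 0 0.02 0.045" --pt "0 0 0 0 0 0.035 0.045" --pt "0 0 0 0 -0.01 0.035 0.045" --pt "0 0 2 0.004 -0.025 0 0.045" --pt "0 0 2.5 0.006 -0.037 0 0.045"

```text
clock: 11.75
eef_pos: [498.2, 91.4, 70.0]
tool_rot: [3.141, -0.002, 1.403]
force: [0.7, 0.3, -5.4]
width: 55.5
gripper_force: 65.8
```

Request:
move_arm --pt "0 0 2.5 0.007 -0.037 0 0.045" --pt "0 0 2.5 0.007 -0.037 0 0.045" --pt "0 0 2.5 0.007 -0.037 0 0.045" --pt "0 0 2.5 0.007 -0.037 0 0.045" --pt "0 0 2.5 0.007 -0.037 0 0.045"

```text
clock: 12.25
eef_pos: [532.7, -97.3, 69.1]
tool_rot: [-3.141, -0.0, 1.615]
force: [0.2, 0.6, -4.7]
width: 55.6
gripper_force: 65.8
```

Request:
move_arm --pt "0 0 2.5 0.007 -0.037 0 0.045" --pt "0 0 2.5 0.007 -0.037 0 0.045" --pt "0 0 2.5 0.007 -0.037 0 0.045" --pt "0 0 2.5 0.007 -0.037 0 0.045" --pt "0 0 2.5 0.006 -0.037 0 0.045"

```text
clock: 12.75
eef_pos: [566.7, -282.0, 68.8]
tool_rot: [-3.141, -0.001, 1.833]
force: [1.3, 0.6, -4.6]
width: 55.3
gripper_force: 65.7
```

Request:
move_arm --pt "0 0 0.4 0 -0.037 0 0.045" --pt "0 0 0 0 0 0 0.045" --pt "0 0 0 0 0 0 0.045"

```text
clock: 13.05
eef_pos: [565.7, -319.1, 68.6]
tool_rot: [-3.14, -0.001, 1.835]
force: [0.3, 0.1, -4.5]
width: 55.5
gripper_force: 65.6
```

```bash
python3 m2.py
python3 - <<'E'
from h import *
print(telemetry.read_state()["force"])
E
cp /tmp/w.png pics/w5.png
```

```text
13.1 [ 566.3 -317.    68.5] [-1.799e+02 -1.000e-01  1.053e+02] 55.5
blank 0.72 20997 [ 562.3 -306.2] [57.  67.2] 14.5 z [113.1 143.5 144.5]
far_stop 0.9 3933 [ 601.5 -267.6] [ 41.2 151.9] 15.3 z [25.4 27.6 28.8]
right_stop 0.67 254 [ 506.5 -369.7] [114.5  17.6] 64.6 z [20.7 26.7 28.4]
[-0.10838679  0.28903138 -3.8037842 ]
```

View pics/w5.png

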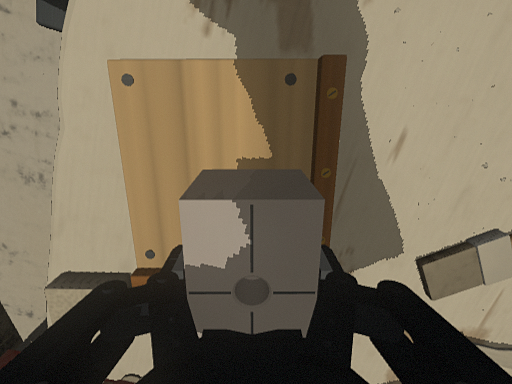

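The blank hangs level, hole up (px 252,291), over the empty board. Next I'll lower it onto the board.

Request:
move_arm --pt "0 0 0.1 0 0 -0.03 0.045" --pt "0 0 0 0 0 -0.03 0.045" --pt "0 0 0 0 0 -0.008 0.045" --pt "0 0 0 0 0 -0.003 0.045" --pt "0 0 0 0 0 0 0.045"

```text
clock: 13.8
eef_pos: [567.8, -318.3, -1.1]
tool_rot: [3.141, 0.001, 1.84]
force: [0.2, -0.6, -3.4]
width: 55.4
gripper_force: 65.4
```

Request:
move_arm --pt "0 0 0 0 0 -0.002 0.045" --pt "0 0 0 0 0 -0.001 0.045" --pt "0 0 0 0 0 0 0.045"

```text
clock: 14.1
eef_pos: [567.6, -318.3, -4.1]
tool_rot: [3.141, 0.001, 1.84]
force: [0.2, -0.0, -4.2]
width: 55.5
gripper_force: 65.4
```

Request:
move_arm --pt "0 0 0 0 0 -0.002 0.045" --pt "0 0 0 0 0 -0.001 0.045" --pt "0 0 0 0 0 0 0.045"

```text
clock: 14.4
eef_pos: [567.3, -318.2, -7.5]
tool_rot: [3.141, 0.0, 1.84]
force: [-0.9, 0.7, -1.1]
width: 55.3
gripper_force: 65.7
```

Request:
move_arm --pt "0 0 0 0 0 -0.001 0.045" --pt "0 0 0 0 0 0 0.045"

```text
clock: 14.6
eef_pos: [567.3, -318.2, -7.5]
tool_rot: [3.141, -0.0, 1.84]
force: [-2.7, 1.6, 5.6]
width: 55.4
gripper_force: 66.7
```

Request:
move_arm --pt "0 0 0 0.0077 0.0021 0 0.045" --pt "0 0 0 0.0058 0.0016 0 0.045" --pt "0 0 0 0 0 0 0.045"

```text
clock: 14.9
eef_pos: [580.6, -316.0, -7.5]
tool_rot: [-3.141, 0.002, 1.84]
force: [-2.1, -1.1, 5.0]
width: 55.5
gripper_force: 66.6
```

Request:
move_arm --pt "0 0 0 0.0029 0.0008 0 0.045" --pt "0 0 0 0 0 0 0.045"

```text
clock: 15.1
eef_pos: [581.7, -315.7, -7.5]
tool_rot: [-3.139, 0.001, 1.839]
force: [-6.1, -1.5, 6.9]
width: 55.3
gripper_force: 66.8
```

Request:
move_arm --pt "0 0 0 0.0019 0.0005 0 0.045" --pt "0 0 0 0 0 0 0.045"

```text
clock: 15.3
eef_pos: [583.2, -315.4, -7.5]
tool_rot: [-3.139, 0.001, 1.839]
force: [-6.2, -2.5, 7.8]
width: 54.9
gripper_force: 66.9
```

Request:
move_arm --pt "0 0 0 0.0019 0.0005 0 0.045" --pt "0 0 0 0 0 0 0.045"

```text
clock: 15.5
eef_pos: [585.5, -315.0, -7.5]
tool_rot: [-3.139, 0.002, 1.839]
force: [-5.6, -1.5, 7.1]
width: 55.3
gripper_force: 66.8
```

Still sliding on friction, so I'll continue.

Request:
move_arm --pt "0 0 0 0.0019 0.0005 0 0.045" --pt "0 0 0 0 0 0 0.045"

```text
clock: 15.7
eef_pos: [587.5, -314.5, -7.5]
tool_rot: [-3.139, 0.002, 1.839]
force: [-5.1, -1.4, 6.7]
width: 55.3
gripper_force: 66.8
```

Request:
move_arm --pt "0 0 0 0.0019 0.0005 0 0.045" --pt "0 0 0 0 0 0 0.045"

```text
clock: 15.9
eef_pos: [587.4, -314.5, -7.4]
tool_rot: [-3.136, 0.001, 1.838]
force: [-10.1, -1.2, 9.5]
width: 55.3
gripper_force: 67.3
```

The far stop is reached at jig x = 44, as computed. Now I'll slide toward the right-hand stop.

Request:
move_arm --pt "0 0 0 0.0013 -0.0048 0 0.045" --pt "0 0 0 0.0013 -0.0048 0 0.045" --pt "0 0 0 0.0008 -0.0029 0 0.045" --pt "0 0 0 0 0 0 0.045"

```text
clock: 16.3
eef_pos: [587.2, -314.5, -6.9]
tool_rot: [-3.132, -0.022, 1.841]
force: [-20.9, 20.7, 33.3]
width: 55.8
gripper_force: 69.3
```

Request:
move_arm --pt "0 0 0 0.0005 -0.0019 0 0.045" --pt "0 0 0 0 0 0 0.045"

```text
clock: 16.5
eef_pos: [587.3, -314.8, -6.8]
tool_rot: [-3.132, -0.024, 1.842]
force: [-22.8, 22.1, 35.0]
width: 55.4
gripper_force: 69.8
```

Request:
move_arm --pt "0 0 0 0.0005 -0.0019 0 0.045" --pt "0 0 0 0 0 0 0.045"

```text
clock: 16.7
eef_pos: [587.7, -316.6, -6.8]
tool_rot: [-3.132, -0.024, 1.842]
force: [-22.6, 22.7, 35.6]
width: 55.3
gripper_force: 69.6
```

Friction nearly jams it because the downward load has grown to 35 N. I'll unload x and z, then slide again.

Request:
move_arm --pt "0 0 0 -0.0029 0.0096 0 0.045" --pt "0 0 0 -0.0019 0.001 0.0007 0.045" --pt "0 0 0 0 0 0 0.045"

```text
clock: 17.0
eef_pos: [588.1, -316.9, -7.4]
tool_rot: [-3.138, -0.003, 1.839]
force: [-7.7, 2.2, 8.3]
width: 55.2
gripper_force: 67.0
```

```bash
python3 m2.py
python3 - <<'E'
from h import *
s=telemetry.read_state();print(s["force"],s["torque"])
im,W=cloud("scene");z=np.nan_to_num(W[...,2])
m=(z>62)&(z<72)&(abs(W[...,0]-585)<70)&(abs(W[...,1]+325)<70);m=m&(im.min(2)>100)
p=W[m];print(m.sum());q=cv2.minAreaRect(p[:,:2].astype(np.float32));print(q)
c=eyes.calibration("scene");A=att(c)
p=A.T@(np.array([590,-325,40])-np.array(c["position"])); u=int(c["fx"]*p[0]/p[2]+c["cx"]);v=int(c["fy"]*p[1]/p[2]+c["cy"])
cv2.imwrite('pics/s2.png',cv2.resize(im[v-55:v+50,u-70:u+70],None,fx=5.7,fy=5.7,interpolation=cv2.INTER_CUBIC));print(u,v)
E
```

```text
17.05 [ 588.1 -316.8   -7.5] [-179.8   -0.2  105.4] 55.2
blank 0.94 19365 [ 586.5 -304.8] [61.  65.6] 15.0 z [54.7 67.7 68.7]
far_stop 0.74 7392 [ 607.1 -249.4] [ 18.4 115.1] 15.2 z [25.8 27.7 28.8]
right_stop 0.59 635 [ 539.1 -372.7] [93.5 39.9] 69.1 z [24.  27.5 28.5]
[-8.38991173  3.55903795  7.71593321] [ 0.51717644  1.45908352 -0.12213774]
93
((592.572998046875, -331.36749267578125), (77.95353698730469, 83.85951232910156), 65.65995025634766)
279 213
```

View pics/s2.png

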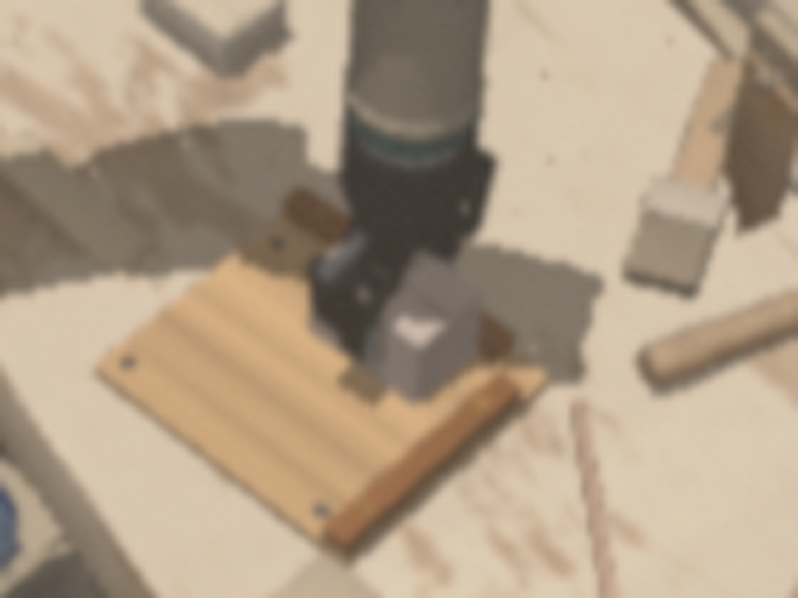

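About 18 mm remains to the right stop (gap round px 440,395) and the blank sits flat. I'll unload a bit more and slide.

Request:
move_arm --pt "0 0 0 -0.0015 -0.0004 0.0006 0.045" --pt "0 0 0 0.0008 -0.0029 0 0.045" --pt "0 0 0 0 0 0 0.045"

```text
clock: 17.6
eef_pos: [588.3, -317.7, -7.3]
tool_rot: [-3.139, -0.007, 1.841]
force: [-6.0, 6.9, 8.4]
width: 55.4
gripper_force: 66.7
```

Request:
move_arm --pt "0 0 0 0.0008 -0.0029 0 0.045" --pt "0 0 0 0 0 0 0.045"

```text
clock: 17.8
eef_pos: [588.9, -320.3, -7.3]
tool_rot: [-3.139, -0.007, 1.841]
force: [-7.1, 7.8, 8.6]
width: 55.7
gripper_force: 66.8
```

Request:
move_arm --pt "0 0 0 0.0008 -0.0029 0 0.045" --pt "0 0 0 0.0008 -0.0029 0 0.045" --pt "0 0 0 0 0 0 0.045"

```text
clock: 18.1
eef_pos: [590.7, -326.5, -7.4]
tool_rot: [-3.139, -0.006, 1.841]
force: [-6.8, 7.2, 7.4]
width: 55.6
gripper_force: 66.7
```

Request:
move_arm --pt "0 0 0 0.0008 -0.0029 0 0.045" --pt "0 0 0 0 0 0 0.045"

```text
clock: 18.3
eef_pos: [591.3, -329.0, -7.3]
tool_rot: [-3.139, -0.007, 1.841]
force: [-7.6, 7.7, 8.2]
width: 55.2
gripper_force: 66.7
```

Request:
move_arm --pt "0 0 0 0.0005 -0.0019 0 0.045" --pt "0 0 0 0 0 0 0.045"

```text
clock: 18.5
eef_pos: [591.8, -330.6, -7.3]
tool_rot: [-3.139, -0.007, 1.841]
force: [-8.1, 8.1, 9.6]
width: 55.5
gripper_force: 66.9
```

Request:
move_arm --pt "0 0 0 0.0005 -0.0019 0 0.045" --pt "0 0 0 0 0 0 0.045"

```text
clock: 18.7
eef_pos: [592.3, -332.6, -7.3]
tool_rot: [-3.139, -0.007, 1.841]
force: [-7.0, 8.0, 9.2]
width: 55.1
gripper_force: 66.8
```

Request:
move_arm --pt "0 0 0 0.0005 -0.0019 0 0.045" --pt "0 0 0 0 0 0 0.045"

```text
clock: 18.9
eef_pos: [592.9, -334.6, -7.3]
tool_rot: [-3.139, -0.007, 1.841]
force: [-7.0, 6.7, 9.5]
width: 55.4
gripper_force: 66.8
```

Request:
move_arm --pt "0 0 0 0.0005 -0.0019 0 0.045" --pt "0 0 0 0 0 0 0.045"

```text
clock: 19.1
eef_pos: [593.5, -336.5, -7.3]
tool_rot: [-3.139, -0.007, 1.841]
force: [-7.5, 7.3, 8.4]
width: 55.5
gripper_force: 66.8
```

Request:
move_arm --pt "0 0 0 0.0005 -0.0019 0 0.045" --pt "0 0 0 0 0 0 0.045"

```text
clock: 19.3
eef_pos: [594.0, -338.4, -7.3]
tool_rot: [-3.139, -0.007, 1.841]
force: [-7.1, 7.7, 7.3]
width: 55.6
gripper_force: 66.7
```

Request:
move_arm --pt "0 0 0 0.0005 -0.0019 0 0.045" --pt "0 0 0 0 0 0 0.045"

```text
clock: 19.5
eef_pos: [594.5, -340.2, -7.3]
tool_rot: [-3.139, -0.007, 1.841]
force: [-7.1, 8.0, 8.4]
width: 55.1
gripper_force: 66.8
```

```bash
python3 m2.py
python3 - <<'E'
from h import *
s=telemetry.read_state();print(s["force"],s["torque"])
im,W=cloud("scene")
c=eyes.calibration("scene")
cv2.imwrite('pics/s3.png',cv2.resize(im[175:240,235:325],(788,569),interpolation=cv2.INTER_CUBIC))
E
```

```text
19.55 [ 594.5 -340.2   -7.3] [-179.9   -0.4  105.5] 55.1
blank 0.83 19481 [ 590.5 -329.2] [56.6 66.2] 15.3 z [54.7 67.9 68.9]
far_stop 0.62 7900 [ 612.6 -269.1] [ 18.6 121.8] 15.3 z [25.7 27.6 28.8]
right_stop 0.58 759 [ 505.  -385.6] [101.4  14.8] 54.7 z [21.1 27.2 28.5]
[-7.0996009   7.52558859  7.70661302] [1.38755885 1.30935339 0.00284905]
```

View pics/s3.png

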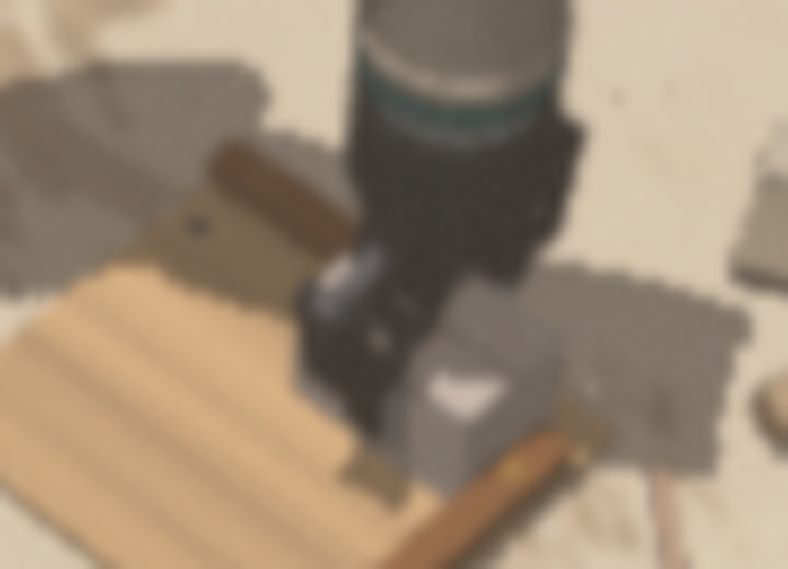

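Nearly home; only a few mm are left to the right stop (corner at px 445,490).

Request:
move_arm --pt "0 0 0 0.0005 -0.0019 0 0.045" --pt "0 0 0 0 0 0 0.045"

```text
clock: 20.0
eef_pos: [594.4, -340.2, -7.2]
tool_rot: [-3.139, -0.011, 1.841]
force: [-9.5, 11.5, 12.3]
width: 55.3
gripper_force: 67.3
```

Request:
move_arm --pt "0 0 0 0.0005 -0.0019 0 0.045" --pt "0 0 0 0 0 0 0.045"

```text
clock: 20.2
eef_pos: [594.4, -340.1, -7.1]
tool_rot: [-3.138, -0.014, 1.841]
force: [-11.8, 14.3, 16.3]
width: 55.6
gripper_force: 67.8
```

Request:
move_arm --pt "0 0 0 0.0005 -0.0019 0 0.045" --pt "0 0 0 0 0 0 0.045"

```text
clock: 20.4
eef_pos: [594.4, -340.0, -7.0]
tool_rot: [-3.138, -0.018, 1.841]
force: [-13.5, 18.8, 19.5]
width: 55.2
gripper_force: 68.2
```

Request:
move_arm --pt "0 0 0 0 0 0.001 0.045" --pt "0 0 0 0 0 0 0.045"

```text
clock: 20.6
eef_pos: [594.4, -340.0, -6.9]
tool_rot: [-3.138, -0.017, 1.841]
force: [-11.2, 16.1, 13.0]
width: 55.4
gripper_force: 67.6
```

Request:
move_arm --pt "0 0 0 0.0005 -0.0019 0.0005 0.045" --pt "0 0 0 0 0 0 0.045"

```text
clock: 20.8
eef_pos: [594.3, -340.0, -6.8]
tool_rot: [-3.137, -0.021, 1.841]
force: [-11.9, 18.5, 14.0]
width: 55.3
gripper_force: 67.6
```

Run:
```python
from h import *
s=telemetry.read_state();print(s["force"],s["torque"],s["eef_pos"],s["clock"])
j=15.4*np.pi/180;c,sn=np.cos(j),np.sin(j)
for cam in("scene","top"):
    im,W=cloud(cam)
    # section profile along jig y between the near end face of blank and right stop; strip of jig x 25..60 (not under fingers)
    x,y,z=np.moveaxis(W,-1,0); lx=c*(x-539.3)+sn*(y+305.8); ly=-sn*(x-539.3)+c*(y+305.8)
    for lo,hi in((18,30),(30,42),(42,56),(56,68)):
        m=(lx>lo)&(lx<hi)&(ly<-50)&(ly>-125)&(z>5)&(z<80)
        p=np.stack([ly[m],z[m]],1); p=p[np.argsort(p[:,0])]
        print(cam,lo,p.round(0).astype(int).tolist()[:32])
```

```text
[-11.85873184  18.51672811  13.97453485] [ 3.67643616  2.22527614 -0.55505847] [ 594.3421154  -339.98904484   -6.80976636] 20.8
scene 18 [[-109, 8], [-109, 8], [-108, 25], [-108, 23], [-108, 11], [-107, 16], [-107, 15], [-106, 7], [-106, 23], [-106, 24], [-105, 23], [-104, 26], [-103, 29], [-102, 20], [-102, 25], [-100, 24], [-100, 29], [-99, 26], [-98, 23], [-95, 23], [-95, 23], [-94, 26], [-93, 23], [-93, 63], [-92, 56], [-92, 32], [-91, 37], [-91, 37], [-91, 42], [-91, 55], [-91, 43], [-91, 24]]
scene 30 [[-109, 16], [-108, 8], [-108, 13], [-108, 24], [-108, 6], [-107, 24], [-107, 17], [-107, 16], [-105, 25], [-105, 24], [-103, 26], [-103, 26], [-102, 28], [-100, 29], [-100, 18], [-99, 23], [-95, 24], [-95, 24], [-95, 29], [-93, 54], [-93, 24], [-92, 59], [-92, 46], [-92, 41], [-92, 58], [-92, 62], [-91, 33], [-91, 50], [-91, 26], [-91, 33], [-91, 66], [-91, 44]]
scene 42 [[-110, 20], [-109, 25], [-108, 10], [-108, 21], [-108, 8], [-108, 21], [-108, 26], [-107, 14], [-107, 13], [-107, 12], [-107, 23], [-106, 23], [-106, 16], [-105, 27], [-105, 25], [-105, 25], [-103, 27], [-100, 2
[... 558 characters left out ...]
-106, 22], [-105, 21], [-105, 27], [-100, 28], [-100, 32], [-97, 20], [-96, 30], [-96, 28], [-92, 26], [-88, 66], [-88, 74], [-88, 69], [-85, 48], [-85, 57], [-84, 66], [-83, 32], [-80, 17], [-80, 66], [-79, 74], [-76, 66], [-76, 66], [-75, 66], [-75, 75], [-73, 50], [-72, 63]]
top 30 [[-125, 7], [-120, 7], [-107, 24], [-106, 25], [-105, 34], [-102, 22], [-101, 31], [-101, 27], [-98, 28], [-98, 23], [-96, 37], [-90, 64], [-89, 69], [-86, 55], [-86, 58], [-85, 69], [-82, 53], [-80, 72]]
top 42 [[-122, 7], [-121, 10], [-117, 8], [-113, 9], [-107, 26], [-104, 20], [-103, 31], [-102, 31], [-99, 26], [-98, 32], [-90, 68]]
top 56 [[-120, 6], [-119, 8], [-115, 9], [-103, 30], [-103, 36], [-99, 31]]
```

It's at the right stop: the end face at jig y about -91 meets the stop's top, which shows its full 18 mm, so there is no gap. The push has tilted the tool by 0.02 rad, so I'll counter-rotate it and press down to keep the blank flat.

Request:
move_arm --pt "-1.0 -0.3 0 0 0 -0.0005 0.045" --pt "-1.0 -0.3 0 0 0 -0.0005 0.045" --pt "0 0 0 0 0 0 0.045"

```text
clock: 21.2
eef_pos: [594.9, -341.8, -7.6]
tool_rot: [-3.138, 0.02, 1.842]
force: [-11.6, 15.3, 14.1]
width: 55.4
gripper_force: 67.4
```

Request:
move_arm --pt "1.05 0.3 0 0 0 0 0.045" --pt "0 0 0 0 0 0 0.045"

```text
clock: 21.4
eef_pos: [594.7, -341.1, -7.0]
tool_rot: [-3.138, -0.002, 1.841]
force: [-12.0, 19.8, 18.1]
width: 55.7
gripper_force: 68.2
```

Request:
move_arm --pt "0.13 -0.5 0 0.0039 0.001 -0.0003 0.045" --pt "0 0 0 0 0 0 0.045"

```text
clock: 21.6
eef_pos: [594.9, -341.1, -7.1]
tool_rot: [-3.142, -0.003, 1.841]
force: [-19.7, 19.8, 24.2]
width: 55.5
gripper_force: 68.4
```

Request:
move_arm --pt "0.13 -0.5 0 0.0039 0.001 -0.0003 0.045" --pt "0 0 0 0 0 0 0.045"

```text
clock: 21.8
eef_pos: [595.1, -340.8, -7.3]
tool_rot: [3.138, -0.005, 1.841]
force: [-25.9, 19.6, 30.6]
width: 55.5
gripper_force: 69.0
```

Request:
move_arm --pt "-0.5 -0.13 0 0.0034 -0.0011 0.0005 0.045" --pt "0 0 0 0 0 0 0.045"

```text
clock: 22.0
eef_pos: [595.0, -341.1, -7.3]
tool_rot: [-3.14, 0.0, 1.84]
force: [-32.9, 20.3, 34.4]
width: 55.5
gripper_force: 69.6
```

Request:
move_arm --pt "0 0 0 0.001 -0.002 0.0005 0.045" --pt "0 0 0 0 0 0 0.045" --pt "0 0 0 0 0 0 0.045"

```text
clock: 22.3
eef_pos: [594.9, -341.0, -7.2]
tool_rot: [-3.139, -0.004, 1.84]
force: [-35.9, 24.9, 35.5]
width: 55.5
gripper_force: 69.9
```

```bash
python3 m2.py
python3 - <<'E'
from h import *
s=telemetry.read_state();print(s["force"],s["torque"],s["tool_rot"])
W=np.load('/tmp/w.npy');x,y,z=np.moveaxis(W,-1,0)
# plane fit of blank top (wrist) and of board, tilt compare
j=15.4*np.pi/180;c,sn=np.cos(j),np.sin(j);lx=c*(x-539.3)+sn*(y+305.8); ly=-sn*(x-539.3)+c*(y+305.8)
for n,m in (("top",(z>64)&(z<72)&(lx>20)&(lx<70)&(ly<0)&(ly>-60)),("board",(z>8)&(z<16)&(lx>-80)&(lx<65)&(ly>15)&(ly<95))):
    A=np.c_[lx[m],ly[m],np.ones(m.sum())];k=np.linalg.lstsq(A,z[m],rcond=None)[0];print(n,m.sum(),k.round(4),lx[m].min().round(1),lx[m].max().round(1),ly[m].max().round(1))
m=(z>22)&(z<30)&(lx>60)&(lx<100)&(ly>10)&(ly<80)
print('farstop lx',np.percentile(lx[m],[1,50,99]).round(1))
im,_=cloud("wrist");cv2.imwrite('pics/w6.png',im)
E
```

```text
22.35 [ 594.9 -340.9   -7.3] [-179.8   -0.2  105.4] 55.3
blank 0.8 19825 [ 590.6 -330.1] [65.2 67.3] 15.9 z [54.9 68.2 69.3]
far_stop 0.76 7807 [ 612.8 -269.9] [ 18.6 122.2] 15.4 z [25.8 27.6 28.8]
right_stop 0.56 783 [ 484.8 -415.1] [29.8 14.8] 54.1 z [20.9 27.2 28.3]
[-35.57270147  24.6252196   36.38283478] [4.45262302 6.69289526 0.09632707] [-3.13871122 -0.00415719  1.84029956]
top 14370 [-3.30000e-03  1.02000e-02  6.87526e+01] 20.0 70.0 -3.4
board 37363 [3.00000e-04 0.00000e+00 1.26493e+01] -80.0 65.0 79.3
farstop lx [71.4 79.7 89. ]
```

View pics/w6.png

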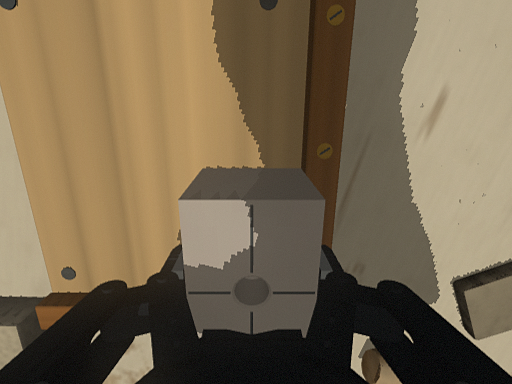

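The blank is against both stops (side flush at px (325,240)). Its top is tilted about 0.01 rad relative to the board, with the +y end high, so I'll level it.

Request:
move_arm --pt "-0.55 -0.35 0 0 0 0 0.045" --pt "0 0 0 0 0 0 0.045" --pt "0 0 0 0 0 0 0.045"

```text
clock: 22.9
eef_pos: [595.1, -341.4, -7.6]
tool_rot: [3.141, 0.008, 1.84]
force: [-33.6, 22.8, 33.5]
width: 55.5
gripper_force: 69.6
```

```bash
cat > fin.py <<'E'
from meas import *
s=telemetry.read_state();j=15.4*np.pi/180;c,sn=np.cos(j),np.sin(j);f=s["force"]
print(s["clock"],'jig force',c*f[0]+sn*f[1],-sn*f[0]+c*f[1],f[2],s["tool_rot"],s["eef_pos"])
x,y,z=np.moveaxis(W,-1,0);lx=c*(x-539.3)+sn*(y+305.8); ly=-sn*(x-539.3)+c*(y+305.8)
for n,m in (("top",(z>64)&(z<72)&(lx>20)&(lx<70)&(ly<0)&(ly>-60)),("board",(z>8)&(z<16)&(lx>-80)&(lx<65)&(ly>15)&(ly<95))):
    A=np.c_[lx[m]-45,ly[m]+45,np.ones(m.sum())];k=np.linalg.lstsq(A,z[m],rcond=None)[0];print(n,m.sum(),k.round(4))
m=((z>66)&(z<70)&(lx>0)&(lx<80)&(ly<0)&(ly>-25));print('blank long sides lx',[np.percentile(lx[m&(abs(ly-v)<1.5)],[1,99]).round(1).tolist() for v in(-8,-14,-20)])
E
python3 fin.py
```

```text
22.95 jig force -26.24226423169327 30.60919825606166 34.10339373777026 [3.14099886 0.00743805 1.84014344] [ 595.0853882  -341.33267737   -7.59077676]
top 14348 [-1.5000e-03  2.4000e-03  6.7793e+01]
board 37731 [3.00000e-04 1.00000e-04 1.26641e+01]
blank long sides lx [[16.2, 70.9], [16.1, 71.0], [16.0, 71.0]]
```

```bash
python3 -c "
from cell import ctrl
print(ctrl.finish_job())"
```

```text
the job is handed in; nothing more can be done
None
```

The beech wedge lies on the open bench clear of the jig, and the blank is flat and hole-up in the corner, held by the gripper at about 26 N against the far stop and 31 N against the right-hand stop (wrist-force readings); the job was handed in at about 23 s.

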